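Set the tile guide to the wide tile

TASK

Set the feed guide to the wider of the two tiles: draw that tile out of the pigeonhole rack and lay it flat between the guide's open jaws, glazed side up, lengthwise along them and with its ends about level with theirs. Then crank the handwheel clockwise until you feel it come to its stop with the jaw closed on the tile, and back it off a quarter turn so that tiles can just slide. Let go and leave the tile in the guide, and leave the narrow tile, hammer, tin and offcut where they are.

Things in the scene. Friction and masses are not known exactly. Their poses are not given: they have to be found in the camera images.
- tile_mid (a point): Centre (half-way up) of the WIDER loose terracotta tile: 140 mm long (x) x 50 wide (y) x 28 thick (z up), 0.25 to 0.45 kg, white glaze on top. At the start it lies in one of the rack's two pigeonholes, its -x end standing about 55 mm out of the mouth.
- tile: The wider tile itself; origin at the centre of its underside, axes as above.
- narrow_mid (a point): Centre of the narrower tile, 140 x 34 x 28 mm, same make and colours, in the rack's other pigeonhole. Not to be disturbed.
- rack: Fixed wooden rack, 100 mm deep (x) x 210 wide (y) x 60 high. Origin on the bench under its centre. Two pigeonholes, centred at y = -50 and +50 mm, 90 mm wide, 52 high, floor = the bench, open only at the mouth, which lies 50 mm from the origin towards -x (roughly facing the robot). Tiles are drawn out along its -x.
- guide_rest (a point): Point on the fixed guide's steel bed, 12 mm above the bench, where the middle of the tile's underside stands when it lies against the fixed jaw. x along the jaws (the tile's length lies along it, either way round), y across, from the moving to the fixed jaw, z up. Bed: 160 mm (x), from y = +75 to -225 mm. The fixed jaw's face is at y = +25 mm.
- guide: The guide; origin on the bench under guide_rest, same axes. Both aluminium jaws are 26 mm high (tops 38 mm above the bench) and forked: prongs at x = -70..-36 and +36..+70 mm, with a 72 mm gap between them for fingers at the tile's middle; the cross bar begins 35 mm (fixed jaw) or 47 mm (moving jaw) behind the jaw face.
- jaw_face (a point): Middle of the moving jaw's face line, 25 mm above the bench; axes as guide_rest. It moves to the guide's +y, 9 mm per clockwise turn of the wheel. At the start the jaws stand 62 to 69 mm apart; at the wheel's stop they just nip the 50 mm tile. The jaw pushes a tile lying loose between the jaws against the fixed jaw and squares it.
- wheel_axis (a point): Point on the handwheel's upright axis, 46 mm above the bench (top of the hub and near the rim's top), 175 mm from guide_rest towards its -y; axes as guide_rest. The wheel is a level steel ring of 124 mm outer diameter with three spokes on a low gearbox.
- handle_mid (a point): Centre of the wheel's upright wooden handle, 24 mm in diameter, 50 mm tall (from 47 to 97 mm above the bench), 50 mm from the wheel's axis. It spins freely on its pin, so it can be gripped and led round in a circle without turning the hand.
- wheel (a joint): Handwheel angle in rad, growing clockwise seen from above (jaw closing), 0 to 14.0, where the hard stop is. It starts between 0.5 and 5.5, so 1.35 to 2.15 turns remain. It turns stiffly (about 2.5 N at the handle) and stays where it is left. At value q the handle lies at (cos q, -sin q) x 50 mm from the wheel's axis, in guide_rest's axes.
- hammer: Bystander: hammer lying on the bench beyond the guide, about 0.3 m long, origin under it.
- tin_mid (a point): Bystander: centre of a copper-coloured tin, 64 mm in diameter, 75 mm tall.
- offcut_mid (a point): Bystander: an L-shaped tile offcut, about 90 x 90 x 24 mm, 12 mm above the bench.
Mind the look-alikes: they are no part of the job. Leave any blue look-alike of the tile alone.

How it is judged:
On the way, in this order (a step that is already met when the one before it is completed fails the run):
1. the wide tile lies flat on the guide's bed between the jaws, let go, the wheel not yet at its stop (x of tile_mid in the frame of guide_rest between -0.025 and 0.025 m and y of tile_mid in the frame of guide_rest between -0.022 and 0.004 m and z of tile_mid in the frame of guide_rest between 0.005 and 0.02 m and angle between tile_mid's own z axis and vertical below 0.08 rad and contact force between tile and the fingers below 0.3 N and value of joint wheel below 12.5 rad and angle between the x axis of tile_mid and the x axis of guide_rest, either way round below 0.25 rad), for 0.2 s.
2. the wheel is cranked to its stop with the jaw closed on the tile (x of tile_mid in the frame of guide_rest between -0.025 and 0.025 m and y of tile_mid in the frame of guide_rest between -0.004 and 0.004 m and z of tile_mid in the frame of guide_rest between 0.005 and 0.02 m and angle between tile_mid's own z axis and vertical below 0.08 rad and value of joint wheel above 13.85 rad and angle between the x axis of tile_mid and the x axis of guide_rest, either way round below 0.06 rad), for 0.1 s.
At the end, for the whole second after the job is handed in: The wide tile lies flat, glaze up, between the jaws, along them (0.08 rad), its middle within 25 mm of the guide's and 5 mm of touching the fixed jaw; the wheel, having been at its stop (14.0), stands a quarter turn back, 12.43 rad within 0.4; all let go and at rest (x of tile_mid in the frame of guide_rest between -0.025 and 0.025 m and y of tile_mid in the frame of guide_rest between -0.005 and 0.004 m and z of tile_mid in the frame of guide_rest between 0.005 and 0.02 m and angle between tile_mid's own z axis and vertical below 0.08 rad and contact force between tile and the fingers below 0.3 N and value of joint wheel between 12.029 and 12.829 rad and angle between the x axis of tile_mid and the x axis of guide_rest, either way round below 0.08 rad and linear speed of tile below 0.02 m/s and velocity of joint wheel between -0.05 and 0.05 rad/s).
It fails at once if the narrow tile is moved from its place (over 30 mm) (distance of narrow_mid from where it was at the start of the episode above 0.03 m).
It fails at once if the hammer is moved from its place (over 30 mm) (distance of hammer from where it was at the start of the episode above 0.03 m).
It fails at once if the tin is moved from its place (over 30 mm) (distance of tin_mid from where it was at the start of the episode above 0.03 m).
It fails at once if the offcut is moved from its place (over 30 mm) (distance of offcut_mid from where it was at the start of the episode above 0.03 m).
It also fails if it takes over 72 s, if anything falls off the work surface, if the arm or the gripper's body presses on something with over 40 N, if the wrist force passes 120 N, or if a joint passes its speed limit or range.

ROBOT

A 6-joint arm with a two-finger parallel gripper is mounted at the origin on the work surface. World frame = base frame: x ahead of the robot, y to its left, z up, the work surface at z = 0. Lengths are in m, angles in rad, forces in N, time in s.
With the tool pointing down it reaches from about 0.35 to 0.85 m from the base axis. Payload 8.1 kg.
Tool frame: the origin (TCP) lies at the centre of the arm's flange, where the gripper is bolted on; the fingertips stand 186 mm ahead of it and the grasp point (between the pads) lies 167 mm ahead of it; z points along the fingers, y is the line along which they close (so a half turn about z gives the same grasp; the last joint's range is limited). The gripper opens to 93 mm and grips with 3 to 60 N. Pads are 15 mm wide; open, the fingers measure 128 mm over their backs; the gripper's body (75 mm by 188 mm) begins 65 mm behind the grasp point.
Start: joints at [1.183, 0.13, 1.488, -0, 1.523, -0.085], TCP at [0.179, 0.573, 0.405] pointing down, gripper open.
Joint ranges: [-2.96, 2.96], [-0.89, 2.26], [0.02, 2.5], [-1.34, 4.48], [0, 2.73], [-2.66, 2.66]. Speed limits (rad/s): [2.39, 2.39, 2.79, 3.14, 3.14, 3.14].

INTERFACE

Orientations are given as a rotation vector (axis times angle).
In Python, from plant import robot gives the robot as it stands.
- The arm moves only by the tool apply_moves, never from a script. Its argument "series" is a list of rows, each a list of 2 entries, a list of its own where there are three numbers: the shift along the tool's x, y, z in mm, then the turn, a rotation vector about the tool's x, y, z in rad. A call has 1 to 12 rows; each row shifts and turns the commanded pose from where the row before left it, along the tool's axes as they then stand; what a row does not reach is not made up. A row lasts 1/12 s, in which the tool goes at most 41.7 mm and 7.16 degrees, less where a joint would pass 70% of its speed; a pose out of reach is approached as far as the arm can. A call is refused whole if a number of a shift passes 41.7 or a number of a turn 0.125, either way. A call with a gripper value outside its range is refused whole. "claw" is the opening, from 0 (shut) to 1 (fully open), set as the call begins (left out, the last holds). The fingers move at their own pace and stop on an object; "newtons" is the grip in N (left out, the last holds). Time passes only in rows, so rows that do not move let the fingers close. It gives the time, the measured TCP pose, the force, the opening and the grip force at its end, in the units of the state.
- robot.read_state(): the state, without advancing time (a new reading comes with each control period).
- robot.read_camera(name): name is "side" or "top"; returns (picture, depth): 384x512x3 uint8, blue, green, red; 384x512 float32, m along the optical axis (not along the pixel's ray), 0 where there is no reading.
- robot.calibration(name): a dict with "fx", "fy", "cx", "cy" (pixels), "D" ([k1, k2, p1, p2, k3] as OpenCV has them; the pictures are not rectified), "extrinsics" (4x4, takes a point from world to camera coordinates). Camera axes: x right, y down, z forward; pixel columns grow to the right and rows downward; lengths in m; the calibration is good to about 2 mm. A picture is of the moment at which its call begins. calibration takes no time and is no camera call.
- robot.close_job(): hands the job in; it is judged then, once.
The state is a dict: "t": time; "q": joint angles; "dq": joint speeds; "joint_torque": joint torques, N m; "tool_pos": TCP position; "orientation": TCP orientation; "force": force on the tool from outside, world axes, zero at the start; "wrist_torque": the same for the moment, N m; "opening": finger opening in m; "gripper_force": force on a finger pad.
Only numpy, scipy, OpenCV 4.12 (cv2) and the standard library are available. Lean on these libraries where they do the work, as an engineer would, in place of code of your own. Each camera call takes 0.05 s, during which the arm holds its last target. There are 200 camera calls.

## Working session

There is one attempt and no reset: what is moved stays moved. The work goes in short steps, Python scripts to look and compute and a tool call to move; the robot and the scene stay as the last step left them, time stands still between calls to the robot, and variables do not carry over. Pictures are saved under pics/ and viewed, at most 10 in all, crops included, and the job is handed in when it is done.

Besides the shell and the picture viewer there is one more tool, called by a JSON object that holds its "fn" and its "kwargs", one argument or row to a line. apply_moves: Moves the arm, as the interface text tells. Its arguments: {"type":"object","properties":{"series":{"type":"array"},"claw":{"type":"number"},"newtons":{"type":"number"}},"required":["series"]}

```bash
ls; mkdir -p pics
python3 - <<'E'
from plant import robot
import cv2,numpy as np
for n in("top","side"):
    p,d=robot.read_camera(n);cv2.imwrite(f"pics/{n}0.png",p);np.savez(f"{n}0.npz",p=p,d=d)
    c=robot.calibration(n);print({k:np.round(v,3).tolist() for k,v in c.items()})
s=robot.read_state();print(s)
E
```

```text
pics
{'fx': 480.63, 'fy': 480.63, 'cx': 257.601, 'cy': 189.091, 'D': [0.027, 0.0, 0.0, 0.0, 0.0], 'extrinsics': [[-0.024, -1.0, -0.0, -0.004], [-0.986, 0.024, -0.167, 0.571], [0.167, -0.004, -0.986, 1.745], [0.0, 0.0, 0.0, 1.0]]}
{'fx': 384.038, 'fy': 384.038, 'cx': 255.577, 'cy': 189.101, 'D': [-0.006, 0.0, 0.0, 0.0, 0.0], 'extrinsics': [[-0.988, -0.155, -0.011, 0.555], [-0.109, 0.742, -0.662, 0.115], [0.11, -0.652, -0.75, 1.156], [0.0, 0.0, 0.0, 1.0]]}
{'t': 0.1, 'q': array([ 1.18260028e+00,  1.31112696e-01,  1.48917071e+00,  2.79052486e-05,
        1.52298617e+00, -8.54126038e-02]), 'dq': array([ 1.24063036e-03, -6.38134101e-04, -2.87767002e-03, -4.02352589e-05,
        6.95996119e-04,  4.93679418e-04]), 'joint_torque': array([ 1.01004094e-03, -5.61339533e+01, -4.93095303e+01,  7.69551401e-02,
        2.90439703e-02, -1.77865837e-05]), 'tool_pos': array([0.17881146, 0.57252573, 0.40377574]), 'orientation': array([-4.73734939e-01, -3.10524254e+00,  2.54997284e-03]), 'force': array([ 0.63740953, -0.84092672,  0.51401241]), 'wrist_torque': array([ 0.03201038, -0.02484274, -0.00993353]), 'gripper_force': 0.0, 'opening': 0.09280544877665915}
```

View pics/top0.png

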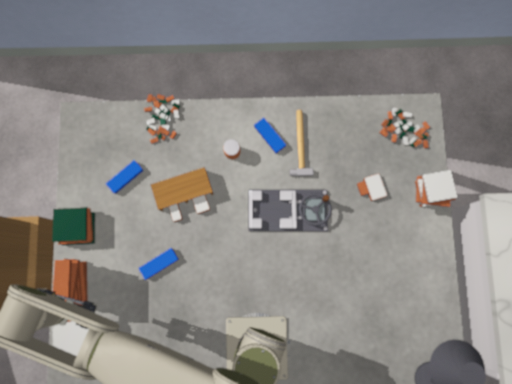

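View pics/side0.png

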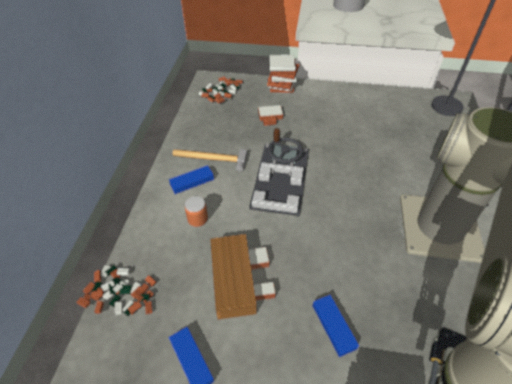

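The top view shows the rack around (182,189), with the narrow tile at (175,214) and the wide one at (201,206). The guide spans (248..330, 190..231), the wheel is near (317,210) and the handle near (326,197). The tin is at (232,148) and the hammer at (300,145).

```bash
cat > h.py <<'E'
from plant import robot
import cv2,numpy as np
def ray(n,uv,z):
    c=robot.calibration(n);K=np.array([[c["fx"],0,c["cx"]],[0,c["fy"],c["cy"]],[0,0,1]])
    x=cv2.undistortPoints(np.float64(uv).reshape(-1,1,2),K,np.float64(c["D"])).reshape(-1,2)
    E=np.array(c["extrinsics"]);R,t=E[:3,:3],E[:3,3];o=-R.T@t
    d=np.c_[x,np.ones(len(x))]@R
    return o+d*((z-o[2])/d[:,2])[:,None]
def blobs(n,p,m,roi,z,amin=15):
    x0,y0,x1,y1=roi;k=np.zeros(m.shape,np.uint8);k[y0:y1,x0:x1]=(m[y0:y1,x0:x1]>0)
    for c in cv2.findContours(k,cv2.RETR_EXTERNAL,cv2.CHAIN_APPROX_NONE)[0]:
        if cv2.contourArea(c)<amin: continue
        px=cv2.minAreaRect(c)
        w=ray(n,c.reshape(-1,2),z)[:,:2]*1000
        r=cv2.minAreaRect(w.astype(np.float32))
        print(n,"px",np.round(px[0]),"world mm",np.round(r[0],1),"size",np.round(r[1],1),"ang",round(r[2],1),"corners",np.round(cv2.boxPoints(r)).astype(int).tolist())
E
python3 - <<'E'
from h import *
for n,R in(("top",dict(t=(160,195,215,225),r=(145,165,216,212),g=(244,186,334,236))),("side",dict(t=(240,240,285,305),r=(205,230,262,322),g=(245,130,315,218)))):
    p=np.load(n+"0.npz")["p"];hsv=cv2.cvtColor(p,cv2.COLOR_BGR2HSV)
    wh=(hsv[...,1]<45)&(hsv[...,2]>165)
    print("tiles");blobs(n,p,wh,R["t"],.028)
    print("rack");blobs(n,p,(hsv[...,0]>5)&(hsv[...,0]<25)&(hsv[...,1]>100)&(hsv[...,2]>60),R["r"],.06,200)
    print("jaws");blobs(n,p,wh,R["g"],.038)
    print("bed");blobs(n,p,hsv[...,2]<85,R["g"],.012,100)
    print("handle");blobs(n,p,((hsv[...,0]<12)|(hsv[...,0]>172))&(hsv[...,1]>100),R["g"],.097,8)
    x0,y0,x1,y1=(145,160,340,240) if n=="top" else (200,125,320,325)
    cv2.imwrite(f"pics/{n}1.png",cv2.resize(p[y0:y1,x0:x1],None,fx=4 if n=="top" else 2.9,fy=4 if n=="top" else 2.9,interpolation=2))
E
```

```text
tiles
top px [170. 217.] world mm [475.6 312.6] size [46.5 79.3] ang 10.1 corners [[446, 348], [460, 269], [505, 278], [492, 356]]
top px [201. 207.] world mm [512.6 197.4] size [38.3 56.4] ang 17.8 corners [[486, 218], [503, 165], [539, 176], [522, 230]]
rack
top px [182. 189.] world mm [578.2 263.5] size [102.1 208.3] ang 17.1 corners [[499, 348], [560, 149], [658, 179], [596, 378]]
jaws
top px [288. 209.] world mm [ 495.5 -127.3] size [ 56.  135.4] ang 88.2 corners [[427, -153], [562, -157], [564, -101], [429, -97]]
top px [282. 210.] world mm [ 490.7 -105.4] size [281.5 183.6] ang 88.6 corners [[396, -244], [579, -248], [586, 33], [402, 37]]
bed
handle
tiles
side px [268. 288.] world mm [484.1 288.6] size [31.1 28.3] ang 8.6 corners [[467, 300], [471, 272], [502, 277], [497, 305]]
side px [261. 255.] world mm [515.7 191.6] size [28.7 45. ] ang 17.0 corners [[495, 209], [509, 166], [536, 174], [523, 217]]
rack
side px [238. 276.] world mm [566.3 271.9] size [127.4 234.3] ang 17.1 corners [[471, 365], [540, 141], [662, 179], [593, 403]]
jaws
side px [275. 201.] world mm [501.7   2.8] size [ 59.7 136.5] ang 88.3 corners [[433, -25], [569, -29], [571, 31], [434, 35]]
side px [280. 173.] world mm [ 498.6 -118.7] size [ 75.2 136.9] ang 88.8 corners [[429, -155], [566, -158], [568, -83], [431, -80]]
bed
side px [284. 170.] world mm [ 495.1 -174. ] size [380.4 157.3] ang 88.6 corners [[412, -362], [569, -366], [578, 14], [421, 18]]
handle
```

View pics/top1.png

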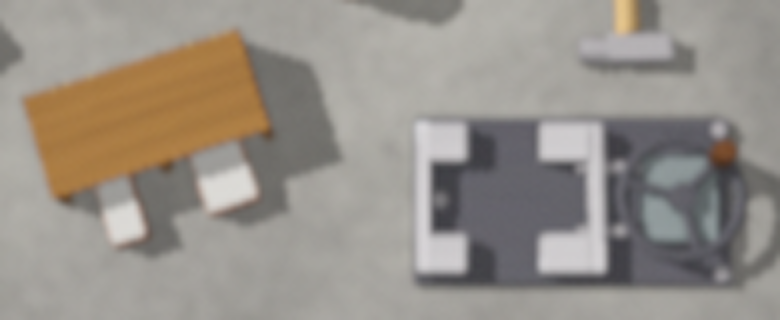

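The crop shows the wide tile's exposed end at (210,213)–(260,195). The fixed jaw's faces are at x=468 and the moving jaw's at x=538, with the prongs spanning y=122–273. The hub is at (686,198) and the handle top at (723,150).

Run:
```python
from h import *
def c(l,z):
    a=[(145+(x+.5)/4-.5,160+(y+.5)/4-.5) for x,y in l]
    return np.round(ray("top",a,z)[:,:2]*1000,1).tolist()
print("tile",c([(210,213),(260,195),(195,155),(242,143)],.028))
print("fix",c([(468,122),(468,273),(416,122),(416,273)],.038))
print("mov",c([(538,122),(538,273),(606,122),(606,273)],.038))
print("bed",c([(415,118),(738,120),(740,285),(415,285)],.012))
print("hub",c([(686,198)],.046),"handle",c([(723,150)],.097))
p=np.load("top0.npz")["p"][160:240,145:340];p=cv2.resize(p,None,fx=4,fy=4,interpolation=2)
h=cv2.cvtColor(p,cv2.COLOR_BGR2HSV);print(h[150,723],h[198,210+10],h[45,650])
m=((h[...,0]<14)&(h[...,1]>120)).astype(np.uint8);m[:, :640]=0;m[:110]=0;ys,xs=np.nonzero(m);print(len(xs),c([(xs.mean(),ys.mean())],.09))
wh=((h[...,1]<45)&(h[...,2]>165)).astype(np.uint8)
for b in [(190,130,275,225),(90,170,160,255)]:
    k=np.zeros_like(wh);k[b[1]:b[3],b[0]:b[2]]=(h[b[1]:b[3],b[0]:b[2],2]>195)
    cc=max(cv2.findContours(k,0,2)[0],key=cv2.contourArea);r=cv2.minAreaRect(cc);print(r);print(c(cv2.boxPoints(r),.028))
```

```text
tile [[489.8, 210.5], [505.7, 163.7], [545.0, 224.4], [555.3, 180.2]]
fix [[568.6, -32.7], [427.0, -29.1], [569.8, 16.0], [428.2, 19.0]]
mov [[567.0, -98.3], [425.5, -93.8], [565.5, -162.0], [424.0, -156.7]]
bed [[578.0, 17.3], [568.7, -289.6], [412.0, -283.8], [419.3, 20.6]]
hub [[491.1, -232.7]] handle [[527.6, -261.6]]
[ 12 157 122] [ 24   6 218] [160   4 181]
355 [[525.6, -262.7]]
((227.34999084472656, 187.54998779296875), (32.25522994995117, 49.64775848388672), 71.56505584716797)
[[521.1, 221.0], [534.9, 176.8], [505.7, 167.4], [492.0, 211.5]]
((123.02973175048828, 222.72161865234375), (33.011138916015625, 34.1874885559082), 72.89727020263672)
[[493.3, 311.4], [502.0, 281.0], [472.1, 271.8], [463.5, 302.2]]
```

View pics/side1.png

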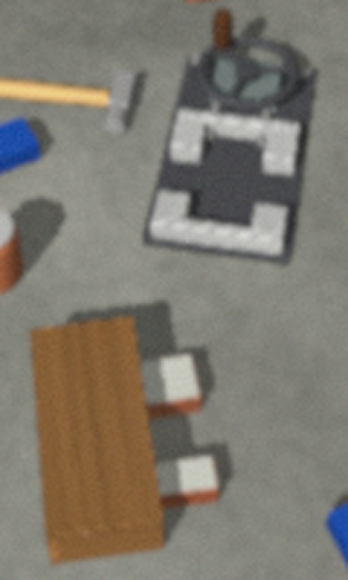

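{"fn": "apply_moves", "kwargs": {
  "series": [
    [[0,0,0],[0,0,-0.12]],
    [[0,0,0],[0,0,-0.12]],
    [[0,0,0],[0,0,-0.12]],
    [[0,0,0],[0,0,-0.12]],
    [[0,0,0],[0,0,-0.12]],
    [[-14,-29,0],[0,0,0]],
    [[-14,-29,0],[0,0,0]],
    [[-14,-29,0],[0,0,0]],
    [[-14,-29,0],[0,0,0]],
    [[-14,-29,0],[0,0,0]],
    [[-14,-29,0],[0,0,0]],
    [[-14,-29,0],[0,0,0]]
  ],
  "claw": 1
}}

```text
t: 1.1
tool_pos: [0.3327, 0.406, 0.4043]
orientation: [0.465, -3.106, 0.001]
force: [0.1, 0.9, -0.4]
opening: 0.093
gripper_force: 0.0
```

{"fn": "apply_moves", "kwargs": {
  "series": [
    [[-14,-29,0],[0,0,0]],
    [[-14,-29,0],[0,0,0]],
    [[-14,-29,0],[0,0,0]],
    [[-14,-29,0],[0,0,0]],
    [[-14,-29,0],[0,0,0]],
    [[-13,-29,0],[0,0,0]],
    [[-13,-28,0],[0,0,0]],
    [[-13,-28,0],[0,0,0]],
    [[-12,-26,0],[0,0,0]],
    [[0,0,0],[0,0,0]],
    [[0,0,0],[0,0,0]]
  ]
}}

```text
t: 2.02
tool_pos: [0.5233, 0.1968, 0.404]
orientation: [0.461, -3.106, 0.0]
force: [-0.5, 0.0, 0.7]
opening: 0.093
gripper_force: 0.0
```

```bash
cat >> h.py <<'E'
from scipy.spatial.transform import Rotation as Ro
def go(x,y,z,yaw=None):
    s=robot.read_state();R=Ro.from_rotvec(s["orientation"]).as_matrix();p=s["tool_pos"]*1000
    print("t",s["t"],"pos",np.round(p,1),"toolX yaw",np.round(np.arctan2(R[1,0],R[0,0]),3),"tilt",np.round(R[:2,2],4),"f",np.round(s["force"],1),"op",round(s["opening"]*1000,1),"gf",round(s["gripper_force"],1))
    print("shift",np.round(R.T@(np.array([x,y,z])-p),1))
    if yaw is not None: print("turn z",round(-((yaw-np.arctan2(R[1,0],R[0,0])+np.pi/2)%np.pi-np.pi/2),3))
E
python3 - <<'E'
from h import *
go(524,197.5,192,np.radians(17.2))
E
```

```text
t 2.0167 pos [523.3 196.8 404. ] toolX yaw -2.847 tilt [-0.0013 -0.0002] f [-0.5  0.   0.7] op 93.0 gf 0.0
shift [ -1.2   0.5 212. ]
turn z -0.006
```

{"fn": "apply_moves", "kwargs": {
  "series": [
    [[0,0,40],[0,0,0]],
    [[0,0,40],[0,0,0]],
    [[0,0,40],[0,0,0]],
    [[0,0,40],[0,0,0]],
    [[0,0,25],[0,0,0]],
    [[0,0,15],[0,0,0]],
    [[0,0,11],[0,0,0]],
    [[0,0,0],[0,0,0]],
    [[0,0,0],[0,0,0]]
  ]
}}

```text
t: 2.77
tool_pos: [0.5224, 0.1986, 0.1939]
orientation: [0.466, -3.106, -0.0]
force: [-0.8, -0.1, 1.5]
opening: 0.0933
gripper_force: 0.0
```

{"fn": "apply_moves", "kwargs": {
  "series": [
    [[0,0,0],[0,0,0]],
    [[0,0,0],[0,0,0]],
    [[0,0,0],[0,0,0]],
    [[0,0,0],[0,0,0]],
    [[0,0,0],[0,0,0]],
    [[0,0,0],[0,0,0]],
    [[0,0,0],[0,0,0]],
    [[0,0,0],[0,0,0]],
    [[0,0,0],[0,0,0]],
    [[0,0,0],[0,0,0]],
    [[0,0,0],[0,0,0]],
    [[0,0,0],[0,0,0]]
  ],
  "claw": 0.3,
  "newtons": 15
}}

```text
t: 3.77
tool_pos: [0.5228, 0.1977, 0.194]
orientation: [-0.465, 3.107, -0.001]
force: [-1.3, -4.7, 5.2]
opening: 0.0495
gripper_force: 15.0
```

{"fn": "apply_moves", "kwargs": {
  "series": [
    [[5,0,0],[0,0,0]],
    [[8,0,0],[0,0,0]],
    [[10,0,0],[0,0,0]],
    [[10,0,0],[0,0,0]],
    [[10,0,0],[0,0,0]],
    [[10,0,0],[0,0,0]],
    [[10,0,0],[0,0,0]],
    [[10,0,0],[0,0,0]],
    [[10,0,0],[0,0,0]],
    [[10,0,0],[0,0,0]],
    [[8,0,0],[0,0,0]],
    [[0,0,0],[0,0,0]]
  ]
}}

```text
t: 4.77
tool_pos: [0.4247, 0.1683, 0.1938]
orientation: [0.466, -3.106, -0.001]
force: [-4.6, -1.4, 7.8]
opening: 0.0497
gripper_force: 15.0
```

{"fn": "apply_moves", "kwargs": {
  "series": [
    [[0,0,0],[0,0,0]],
    [[0,0,0],[0,0,0]],
    [[0,0,0],[0,0,0]],
    [[0,0,0],[0,0,0]],
    [[0,0,0],[0,0,0]],
    [[0,0,0],[0,0,0]],
    [[-6,0,0],[0,0,0]],
    [[-12,0,0],[0,0,0]],
    [[-12,0,0],[0,0,0]],
    [[-10,0,0],[0,0,0]],
    [[0,0,0],[0,0,0]]
  ],
  "claw": 0.85
}}

```text
t: 5.68
tool_pos: [0.4662, 0.1806, 0.1942]
orientation: [-0.465, 3.105, 0.0]
force: [-0.2, 0.2, 0.9]
opening: 0.0788
gripper_force: 0.0
```

Run:
```python
from h import *
go(0,0,0)
for n,b,f in(("top",(150,160,270,250),6.5),("side",(200,200,330,330),4.5)):
    p,d=robot.read_camera(n);np.savez(n+"2.npz",p=p,d=d)
    cv2.imwrite(f"pics/{n}2.png",cv2.resize(p[b[1]:b[3],b[0]:b[2]],None,fx=f,fy=f,interpolation=2))
```

```text
t 5.6833 pos [466.2 180.6 194.2] toolX yaw -2.845 tilt [0.0019 0.0005] f [-0.2  0.2  0.9] op 78.8 gf 0.0
shift [499.  -36.2 193.2]
```

View pics/side2.png

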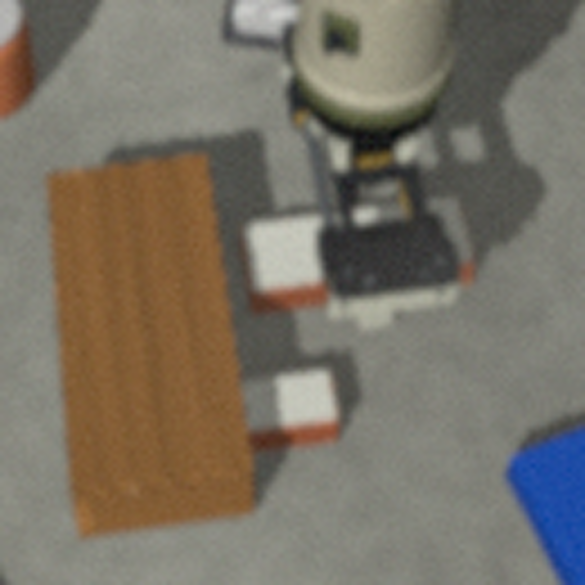

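The tile is clear of the rack. Its far end's top edge runs (247,222)–(254,290) in the crop, the near end's corner is at about (473,263), and the narrow tile has not moved.

Run:
```python
from h import *
a=[(200+(x+.5)/4.5-.5,200+(y+.5)/4.5-.5) for x,y in[(247,222),(254,290),(473,263)]]
w=ray("side",a,.028)[:,:2]*1000;print(w.round(1))
p=np.array([466.2,180.6]);u=np.array([.956,.294]);print(((w-p)@u).round(1))
```

```text
[[537.4 176. ]
 [525.7 223.2]
 [395.8 184.7]]
[ 66.7  69.4 -66.1]
```

{"fn": "apply_moves", "kwargs": {
  "series": [
    [[0,0,0],[0,0,0]],
    [[0,0,0],[0,0,0]],
    [[0,0,0],[0,0,0]],
    [[0,0,0],[0,0,0]],
    [[0,0,0],[0,0,0]],
    [[0,0,0],[0,0,0]],
    [[0,0,0],[0,0,0]],
    [[0,0,-5],[0,0,0]],
    [[0,0,-15],[0,0,0]],
    [[0,0,-30],[0,0,0]],
    [[0,0,-30],[0,0,0]],
    [[0,0,-20],[0,0,0]]
  ],
  "claw": 0.3,
  "newtons": 35
}}

```text
t: 6.78
tool_pos: [0.4645, 0.1801, 0.2962]
orientation: [-0.465, 3.106, 0.0]
force: [0.5, -0.1, -3.9]
opening: 0.0499
gripper_force: 35.0
```

{"fn": "apply_moves", "kwargs": {
  "series": [
    [[0,0,0],[0,0,0.082]],
    [[0,0,0],[0,0,0.082]],
    [[0,0,0],[0,0,0.082]],
    [[0,0,0],[0,0,0.082]],
    [[0,0,0],[0,0,0]],
    [[0,0,0],[0,0,0]]
  ]
}}

```text
t: 7.28
tool_pos: [0.4641, 0.18, 0.2934]
orientation: [-0.045, -3.14, 0.0]
force: [0.5, -0.2, -3.2]
opening: 0.0497
gripper_force: 35.0
```

Run:
```python
from h import *
go(496.8,-64.9,207,np.radians(-1.6))
```

```text
t 7.2833 pos [464.1 180.  293.4] toolX yaw 3.113 tilt [-0.0008 -0.0003] f [ 0.5 -0.2 -3.2] op 49.7 gf 35.0
shift [ -39.7 -243.8   86.5]
turn z -0.0
```

{"fn": "apply_moves", "kwargs": {
  "series": [
    [[-2,-12,0],[0,0,0]],
    [[-4,-25,0],[0,0,0]],
    [[-5,-30,0],[0,0,0]],
    [[-5,-30,0],[0,0,0]],
    [[-5,-30,0],[0,0,0]],
    [[-5,-30,0],[0,0,0]],
    [[-5,-30,0],[0,0,0]],
    [[-4,-28,0],[0,0,0]],
    [[-3,-19,0],[0,0,0]],
    [[-2,-10,0],[0,0,0]],
    [[0,0,0],[0,0,0]],
    [[0,0,0],[0,0,0]]
  ]
}}

```text
t: 8.28
tool_pos: [0.4967, -0.0653, 0.2935]
orientation: [-0.049, -3.141, -0.001]
force: [-0.2, -0.1, -4.7]
opening: 0.05
gripper_force: 35.0
```

{"fn": "apply_moves", "kwargs": {
  "series": [
    [[0,0,15],[0,0,0]],
    [[0,0,15],[0,0,0]],
    [[0,0,10],[0,0,0]],
    [[0,0,0],[0,0,0]],
    [[0,0,0],[0,0,0]]
  ]
}}

```text
t: 8.7
tool_pos: [0.4964, -0.0641, 0.2531]
orientation: [-0.046, -3.139, -0.001]
force: [-0.1, 1.0, -3.5]
opening: 0.0497
gripper_force: 35.0
```

Run:
```python
from h import *
go(496.8,-64.9,207,np.radians(-1.6))
for n,b,f in(("side",(235,120,335,225),5.5),):
    p,d=robot.read_camera(n);np.savez(n+"3.npz",p=p,d=d)
    cv2.imwrite(f"pics/{n}3.png",cv2.resize(p[b[1]:b[3],b[0]:b[2]],None,fx=f,fy=f,interpolation=2))
```

```text
t 8.7 pos [496.4 -64.1 253.1] toolX yaw 3.112 tilt [-0.0019  0.0006] f [-0.1  1.  -3.5] op 49.7 gf 35.0
shift [-0.5 -0.8 46.1]
turn z -0.001
```

View pics/side3.png

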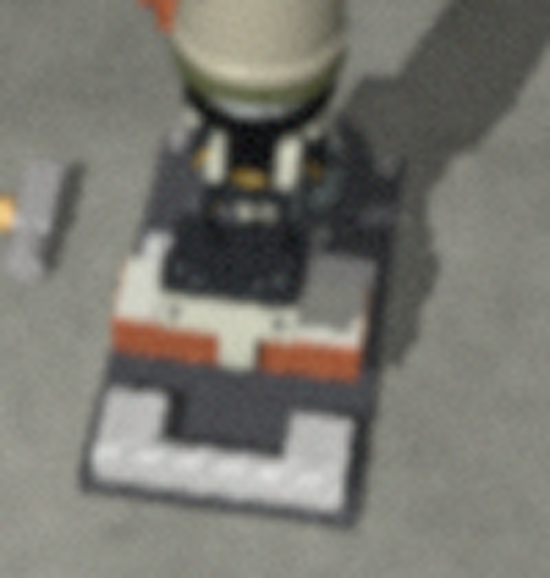

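The held tile is level and lies over the gap between the jaws, its edge at rows 320–380. It is parallel to the fixed jaw at rows 390–510, so I'm lowering it.

{"fn": "apply_moves", "kwargs": {
  "series": [
    [[0,0,15],[0,0,0]],
    [[0,0,12],[0,0,0]],
    [[0,0,8],[0,0,0]],
    [[0,0,4],[0,0,0]],
    [[0,0,0],[0,0,0]]
  ]
}}

```text
t: 9.17
tool_pos: [0.4963, -0.0648, 0.2136]
orientation: [-0.048, -3.139, -0.001]
force: [0.2, 0.2, -4.0]
opening: 0.05
gripper_force: 35.0
```

{"fn": "apply_moves", "kwargs": {
  "series": [
    [[0,0,3],[0,0,0]],
    [[0,0,2],[0,0,0]],
    [[0,0,1],[0,0,0]],
    [[0,0,0],[0,0,0]],
    [[0,0,0],[0,0,0]]
  ]
}}

```text
t: 9.58
tool_pos: [0.4969, -0.0651, 0.209]
orientation: [0.048, 3.141, -0.0]
force: [0.3, 0.4, -4.2]
opening: 0.0499
gripper_force: 35.0
```

{"fn": "apply_moves", "kwargs": {
  "series": [
    [[0,0,1],[0,0,0]],
    [[0,0,1],[0,0,0]],
    [[0,0,0],[0,0,0]],
    [[0,0,0],[0,0,0]]
  ]
}}

```text
t: 9.92
tool_pos: [0.4968, -0.065, 0.2067]
orientation: [-0.048, -3.141, -0.0]
force: [-0.9, -0.3, -4.6]
opening: 0.0499
gripper_force: 35.0
```

{"fn": "apply_moves", "kwargs": {
  "series": [
    [[0,0,0.5],[0,0,0]],
    [[0,0,0.5],[0,0,0]],
    [[0,0,0],[0,0,0]],
    [[0,0,0],[0,0,0]]
  ]
}}

```text
t: 10.25
tool_pos: [0.4969, -0.065, 0.2058]
orientation: [0.048, 3.141, -0.0]
force: [-0.3, 0.1, -2.6]
opening: 0.0493
gripper_force: 35.0
```

{"fn": "apply_moves", "kwargs": {
  "series": [
    [[0,0,0.5],[0,0,0]],
    [[0,0,0],[0,0,0]],
    [[0,0,0],[0,0,0]]
  ]
}}

```text
t: 10.5
tool_pos: [0.4969, -0.065, 0.2057]
orientation: [-0.048, -3.141, 0.0]
force: [-5.1, 0.5, 6.0]
opening: 0.0498
gripper_force: 35.0
```

{"fn": "apply_moves", "kwargs": {
  "series": [
    [[0,0,0],[0,0,0]],
    [[0,0,0],[0,0,0]],
    [[0,0,0],[0,0,0]],
    [[0,0,0],[0,0,0]],
    [[0,0,0],[0,0,0]],
    [[0,0,0],[0,0,0]],
    [[0,0,-10],[0,0,0]],
    [[0,0,-25],[0,0,0]],
    [[0,0,-35],[0,0,0]],
    [[0,0,-35],[0,0,0]],
    [[0,0,-25],[0,0,0]],
    [[0,0,0],[0,0,0]]
  ],
  "claw": 0.75
}}

```text
t: 11.5
tool_pos: [0.4988, -0.0654, 0.3429]
orientation: [0.048, 3.131, -0.004]
force: [0.5, -0.5, 0.9]
opening: 0.0696
gripper_force: 0.0
```

Run:
```python
from h import *
p=ray("top",[(325.75,197.5)],.097);go(525.8,-262,232)
for n,b,f in(("side",(235,120,335,225),5.5),):
    p,d=robot.read_camera(n);np.savez(n+"4.npz",p=p,d=d)
    cv2.imwrite(f"pics/{n}4.png",cv2.resize(p[b[1]:b[3],b[0]:b[2]],None,fx=f,fy=f,interpolation=2))
```

```text
t 11.5 pos [498.8 -65.4 342.9] toolX yaw 3.111 tilt [ 0.0105 -0.0025] f [ 0.5 -0.5  0.9] op 69.6 gf 0.0
shift [ -31.9 -195.4  111.7]
```

View pics/side4.png

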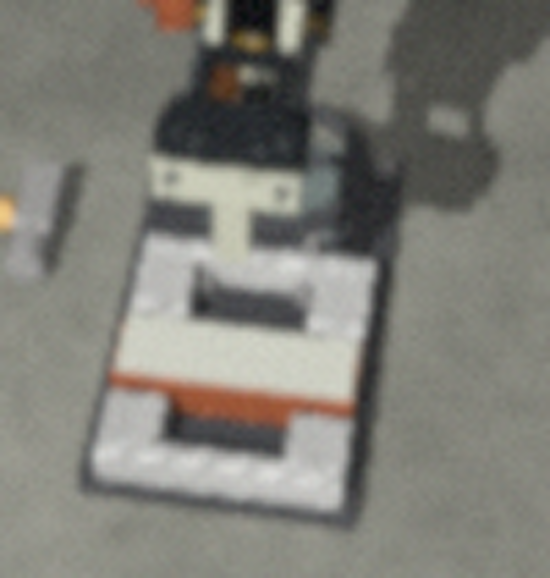

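The tile lies flat on the bed between the jaws, with its ends level with theirs (image rows 320–415). Next I locate the handle more exactly.

Run:
```python
from h import *
for z in(.097,.047): print(ray("side",[(200+222/2.9,125+(12 if z>.09 else 46)/2.9)],z)[:,:2]*1000)
print(ray("side",[(200+255/2.9,125+78/2.9)],.046)[:,:2]*1000)
p=np.load("side0.npz")["p"][125:150,262:290];h=cv2.cvtColor(p,cv2.COLOR_BGR2HSV)
m=((h[...,0]<14)&(h[...,1]>110)&(h[...,2]<190));ys,xs=np.nonzero(m);print(len(xs),xs.mean(),ys.mean(),ys.min(),ys.max())
print(ray("side",[(262+xs.mean(),125+ys.mean())],.072)[:,:2]*1000)
go(528,-264,245)
```

```text
[[ 530.16997025 -267.44825794]]
[[ 528.2591069  -264.05187185]]
[[ 483.08713946 -214.4329205 ]]
45 14.022222222222222 9.88888888888889 4 15
[[ 531.15344685 -266.476768  ]]
t 11.55 pos [498.1 -65.3 339.9] toolX yaw 3.111 tilt [ 0.0075 -0.0018] f [ 0.2  0.3 -0.7] op 70.2 gf 0.0
shift [ -35.2 -197.6   95.5]
```

{"fn": "apply_moves", "kwargs": {
  "series": [
    [[-3,-14,0],[0,0,0]],
    [[-5,-25,0],[0,0,0]],
    [[-6,-30,0],[0,0,0]],
    [[-6,-30,0],[0,0,0]],
    [[-6,-30,0],[0,0,0]],
    [[-5,-30,0],[0,0,0]],
    [[-4,-25,0],[0,0,0]],
    [[-3,-15,0],[0,0,0]],
    [[0,0,0],[0,0,0]],
    [[0,0,0],[0,0,0]]
  ]
}}

```text
t: 12.38
tool_pos: [0.5282, -0.2654, 0.3338]
orientation: [-0.051, -3.139, -0.002]
force: [0.9, 0.3, 0.7]
opening: 0.0698
gripper_force: 0.0
```

Run:
```python
from h import *
go(529,-265,245)
```

```text
t 12.3833 pos [ 528.2 -265.4  333.8] toolX yaw 3.109 tilt [-0.002   0.0016] f [0.9 0.3 0.7] op 69.8 gf 0.0
shift [-1.   0.3 88.8]
```

{"fn": "apply_moves", "kwargs": {
  "series": [
    [[-1,0,20],[0,0,0]],
    [[0,0,25],[0,0,0]],
    [[0,0,20],[0,0,0]],
    [[0,0,14],[0,0,0]],
    [[0,0,9],[0,0,0]],
    [[0,0,0],[0,0,0]]
  ]
}}

```text
t: 12.88
tool_pos: [0.5287, -0.2633, 0.2444]
orientation: [-0.047, -3.137, -0.004]
force: [0.2, 0.5, 0.5]
opening: 0.0696
gripper_force: 0.0
```

{"fn": "apply_moves", "kwargs": {
  "series": [
    [[0,0,0],[0,0,0]],
    [[0,0,0],[0,0,0]],
    [[0,0,0],[0,0,0]],
    [[0,0,0],[0,0,0]],
    [[0,0,0],[0,0,0]],
    [[0,0,0],[0,0,0]],
    [[0,0,0],[0,0,0]],
    [[0,0,0],[0,0,0]],
    [[0,0,0],[0,0,0]],
    [[0,0,0],[0,0,0]],
    [[0,0,0],[0,0,0]],
    [[0,0,0],[0,0,0]]
  ],
  "claw": 0.1,
  "newtons": 15
}}

```text
t: 13.88
tool_pos: [0.5298, -0.2654, 0.2475]
orientation: [0.049, 3.141, -0.001]
force: [0.7, -3.7, 0.3]
opening: 0.0239
gripper_force: 15.0
```

Run:
```python
from h import *
go(529,-265,245)
for n,b,f in(("side",(235,80,335,185),5.5),):
    p,d=robot.read_camera(n)
    cv2.imwrite(f"pics/{n}5.png",cv2.resize(p[b[1]:b[3],b[0]:b[2]],None,fx=f,fy=f,interpolation=2))
```

```text
t 13.8833 pos [ 529.8 -265.4  247.5] toolX yaw 3.111 tilt [ 0.0006 -0.0007] f [ 0.7 -3.7  0.3] op 23.9 gf 15.0
shift [0.8 0.4 2.5]
```

View pics/side5.png

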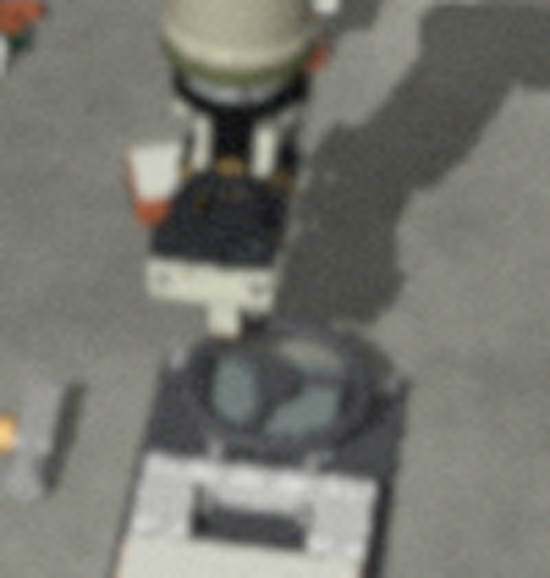

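The fingers have closed on the handle (opening 23.9 mm) at the wheel's far rim, crop (230,320). I'm computing the crank steps.

Run:
```python
import numpy as np
q=.709+np.arange(25)*np.pi/12
P=np.c_[-50*np.cos(q),-50*np.sin(q)];d=np.diff(P.round(1),axis=0).round(1)
print([[a,b,0] for a,b in d.tolist()])
```

```text
[[9.8, -8.7, 0], [11.6, -5.9, 0], [12.8, -2.7, 0], [13.0, 0.8, 0], [12.4, 4.0, 0], [11.0, 7.1, 0], [8.7, 9.8, 0], [5.9, 11.6, 0], [2.7, 12.8, 0], [-0.8, 13.0, 0], [-4.0, 12.4, 0], [-7.1, 11.0, 0], [-9.8, 8.7, 0], [-11.6, 5.9, 0], [-12.8, 2.7, 0], [-13.0, -0.8, 0], [-12.4, -4.0, 0], [-11.0, -7.1, 0], [-8.7, -9.8, 0], [-5.9, -11.6, 0], [-2.7, -12.8, 0], [0.8, -13.0, 0], [4.0, -12.4, 0], [7.1, -11.0, 0]]
```

{"fn": "apply_moves", "kwargs": {
  "series": [
    [[9.8,-8.7,0],[0,0,0]],
    [[11.6,-5.9,0],[0,0,0]],
    [[12.8,-2.7,0],[0,0,0]],
    [[13.0,0.8,0],[0,0,0]],
    [[12.4,4.0,0],[0,0,0]],
    [[11.0,7.1,0],[0,0,0]]
  ],
  "newtons": 25
}}

```text
t: 14.43
tool_pos: [0.4592, -0.2675, 0.2475]
orientation: [0.049, 3.138, 0.004]
force: [14.0, 9.2, -0.5]
opening: 0.0235
gripper_force: 25.0
```

{"fn": "apply_moves", "kwargs": {
  "series": [
    [[0,0,0],[0,0,0]],
    [[0,0,0],[0,0,0]]
  ]
}}

```text
t: 14.6
tool_pos: [0.459, -0.2667, 0.2474]
orientation: [0.048, 3.14, 0.005]
force: [3.9, 7.5, 4.3]
opening: 0.0231
gripper_force: 25.0
```

{"fn": "apply_moves", "kwargs": {
  "series": [
    [[8.7,9.8,0],[0,0,0]],
    [[5.9,11.6,0],[0,0,0]],
    [[2.7,12.8,0],[0,0,0]],
    [[-0.8,13.0,0],[0,0,0]],
    [[-4.0,12.4,0],[0,0,0]],
    [[-7.1,11.0,0],[0,0,0]],
    [[0,0,0],[0,0,0]]
  ]
}}

```text
t: 15.18
tool_pos: [0.4568, -0.1965, 0.2475]
orientation: [0.047, 3.138, -0.001]
force: [6.0, -1.9, -1.8]
opening: 0.0235
gripper_force: 25.0
```

{"fn": "apply_moves", "kwargs": {
  "series": [
    [[-9.8,8.7,0],[0,0,0]],
    [[-11.6,5.9,0],[0,0,0]],
    [[-12.8,2.7,0],[0,0,0]],
    [[-13.0,-0.8,0],[0,0,0]],
    [[-12.4,-4.0,0],[0,0,0]],
    [[-11.0,-7.1,0],[0,0,0]],
    [[0,0,0],[0,0,0]]
  ]
}}

```text
t: 15.77
tool_pos: [0.5282, -0.1943, 0.2475]
orientation: [0.048, 3.139, 0.002]
force: [6.7, 4.4, 2.6]
opening: 0.0237
gripper_force: 25.0
```

{"fn": "apply_moves", "kwargs": {
  "series": [
    [[-8.7,-9.8,0],[0,0,0]],
    [[-5.9,-11.6,0],[0,0,0]],
    [[-2.7,-12.8,0],[0,0,0]],
    [[0.8,-13.0,0],[0,0,0]],
    [[4.0,-12.4,0],[0,0,0]],
    [[7.1,-11.0,0],[0,0,0]],
    [[9.8,-8.7,0],[0,0,0]],
    [[11.6,-5.9,0],[0,0,0]],
    [[12.8,-2.7,0],[0,0,0]],
    [[13.0,0.8,0],[0,0,0]],
    [[12.4,4.0,0],[0,0,0]],
    [[11.0,7.1,0],[0,0,0]]
  ]
}}

```text
t: 16.77
tool_pos: [0.4588, -0.2673, 0.2475]
orientation: [0.049, 3.138, 0.004]
force: [17.1, 11.6, 0.1]
opening: 0.0233
gripper_force: 25.0
```

{"fn": "apply_moves", "kwargs": {
  "series": [
    [[8.7,9.8,0],[0,0,0]],
    [[5.9,11.6,0],[0,0,0]],
    [[2.7,12.8,0],[0,0,0]],
    [[-0.8,13.0,0],[0,0,0]],
    [[-4.0,12.4,0],[0,0,0]],
    [[-7.1,11.0,0],[0,0,0]],
    [[-9.8,8.7,0],[0,0,0]],
    [[-11.6,5.9,0],[0,0,0]],
    [[-12.8,2.7,0],[0,0,0]],
    [[0,0,0],[0,0,0]],
    [[0,0,0],[0,0,0]]
  ]
}}

```text
t: 17.68
tool_pos: [0.4905, -0.1808, 0.2474]
orientation: [0.047, 3.141, 0.002]
force: [1.6, 4.0, 5.2]
opening: 0.0236
gripper_force: 25.0
```

{"fn": "apply_moves", "kwargs": {
  "series": [
    [[-13.0,-0.8,0],[0,0,0]],
    [[-12.4,-4.0,0],[0,0,0]],
    [[-11.0,-7.1,0],[0,0,0]],
    [[-8.7,-9.8,0],[0,0,0]],
    [[-5.9,-11.6,0],[0,0,0]],
    [[-2.7,-12.8,0],[0,0,0]],
    [[0.8,-13.0,0],[0,0,0]],
    [[4.0,-12.4,0],[0,0,0]],
    [[7.1,-11.0,0],[0,0,0]],
    [[0,0,0],[0,0,0]],
    [[0,0,0],[0,0,0]]
  ]
}}

```text
t: 18.6
tool_pos: [0.5287, -0.2664, 0.2475]
orientation: [-0.051, -3.141, 0.002]
force: [0.3, -4.4, 2.2]
opening: 0.0235
gripper_force: 25.0
```

{"fn": "apply_moves", "kwargs": {
  "series": [
    [[3.1,-3.1,0],[0,0,0]],
    [[3.3,-2.9,0],[0,0,0]],
    [[3.5,-2.7,0],[0,0,0]],
    [[3.7,-2.4,0],[0,0,0]],
    [[3.9,-2.1,0],[0,0,0]],
    [[0,0,0],[0,0,0]]
  ]
}}

```text
t: 19.1
tool_pos: [0.5111, -0.2777, 0.2475]
orientation: [-0.048, -3.141, -0.001]
force: [-1.4, 0.8, 6.9]
opening: 0.0235
gripper_force: 25.0
```

{"fn": "apply_moves", "kwargs": {
  "series": [
    [[3.7,-1.6,0],[0,0,0]],
    [[3.8,-1.3,0],[0,0,0]],
    [[3.9,-1.0,0],[0,0,0]],
    [[3.9,-0.7,0],[0,0,0]],
    [[0,0,0],[0,0,0]]
  ]
}}

```text
t: 19.52
tool_pos: [0.498, -0.2806, 0.2476]
orientation: [0.048, 3.134, 0.003]
force: [19.9, 6.5, -3.7]
opening: 0.0237
gripper_force: 25.0
```

{"fn": "apply_moves", "kwargs": {
  "series": [
    [[2,-0.2,0],[0,0,0]],
    [[0,0,0],[0,0,0]]
  ]
}}

```text
t: 19.68
tool_pos: [0.497, -0.2805, 0.2477]
orientation: [0.047, 3.132, 0.002]
force: [25.4, 6.3, -8.0]
opening: 0.0236
gripper_force: 25.0
```

{"fn": "apply_moves", "kwargs": {
  "series": [
    [[2,-0.2,0],[0,0,0]],
    [[0,0,0],[0,0,0]],
    [[0,0,0],[0,0,0]]
  ]
}}

```text
t: 19.93
tool_pos: [0.4955, -0.2805, 0.2477]
orientation: [0.046, 3.131, 0.002]
force: [29.9, 7.3, -10.0]
opening: 0.0234
gripper_force: 25.0
```

The wheel resists firmly near (497,-281), which matches 14.0 rad, with the force rising to 30 N. Now I back it off a quarter turn.

{"fn": "apply_moves", "kwargs": {
  "series": [
    [[-8.1,1.3,0],[0,0,0]],
    [[-7.8,2.5,0],[0,0,0]],
    [[-7.2,3.8,0],[0,0,0]],
    [[-6.5,4.9,0],[0,0,0]],
    [[-5.7,5.9,0],[0,0,0]],
    [[-4.5,6.7,0],[0,0,0]],
    [[-3.5,7.5,0],[0,0,0]],
    [[-2.2,7.8,0],[0,0,0]],
    [[-0.9,8.1,0],[0,0,0]],
    [[0.5,8.2,0],[0,0,0]],
    [[0,0,0],[0,0,0]],
    [[0,0,0],[0,0,0]]
  ]
}}

```text
t: 20.93
tool_pos: [0.5413, -0.2258, 0.2476]
orientation: [0.047, 3.137, 0.001]
force: [14.0, 3.9, -1.9]
opening: 0.0237
gripper_force: 25.0
```

Run:
```python
from h import *
go(543,-225.6,247.5)
```

```text
t 20.9333 pos [ 541.3 -225.8  247.6] toolX yaw 3.112 tilt [0.0047 0.0006] f [14.   3.9 -1.9] op 23.7 gf 25.0
shift [-1.7  0.3  0.1]
```

{"fn": "apply_moves", "kwargs": {
  "series": [
    [[-1.7,0,0],[0,0,0]],
    [[0,0,0],[0,0,0]]
  ]
}}

```text
t: 21.1
tool_pos: [0.5421, -0.2263, 0.2476]
orientation: [0.047, 3.14, 0.001]
force: [5.5, 3.4, 3.4]
opening: 0.0234
gripper_force: 25.0
```

{"fn": "apply_moves", "kwargs": {
  "series": [
    [[0,0,0],[0,0,0]],
    [[0,0,0],[0,0,0]],
    [[0,0,0],[0,0,0]],
    [[0,0,0],[0,0,0]],
    [[0,0,0],[0,0,0]],
    [[0,0,0],[0,0,0]],
    [[0,0,-15],[0,0,0]],
    [[0,0,-30],[0,0,0]],
    [[0,0,-30],[0,0,0]],
    [[0,0,-35],[0,0,0]],
    [[0,0,-30],[0,0,0]]
  ],
  "claw": 0.6
}}

```text
t: 22.02
tool_pos: [0.5415, -0.227, 0.3892]
orientation: [0.049, 3.141, -0.0]
force: [0.1, -0.5, 1.0]
opening: 0.0561
gripper_force: 0.0
```

{"fn": "apply_moves", "kwargs": {
  "series": [
    [[0,-15,0],[0,0,0]],
    [[0,-25,0],[0,0,0]],
    [[0,-30,0],[0,0,0]],
    [[0,-35,0],[0,0,0]],
    [[0,-35,0],[0,0,0]],
    [[0,-30,0],[0,0,0]],
    [[0,-30,0],[0,0,0]],
    [[0,-15,0],[0,0,0]],
    [[0,0,0],[0,0,0]],
    [[0,0,0],[0,0,0]]
  ]
}}

```text
t: 22.85
tool_pos: [0.5346, -0.4427, 0.3863]
orientation: [-0.051, -3.14, -0.001]
force: [-0.3, -0.5, -0.3]
opening: 0.0557
gripper_force: 0.0
```

Run:
```python
from h import *
go(0,0,0)
p,d=robot.read_camera("top");a=p[160:240,145:340];cv2.imwrite("pics/top6.png",cv2.resize(a,None,fx=4,fy=4,interpolation=2))
```

```text
t 22.85 pos [ 534.6 -442.7  386.3] toolX yaw 3.109 tilt [-0.0007  0.0009] f [-0.3 -0.5 -0.3] op 55.7 gf 0.0
shift [548.4 424.8 387.1]
```

View pics/top6.png

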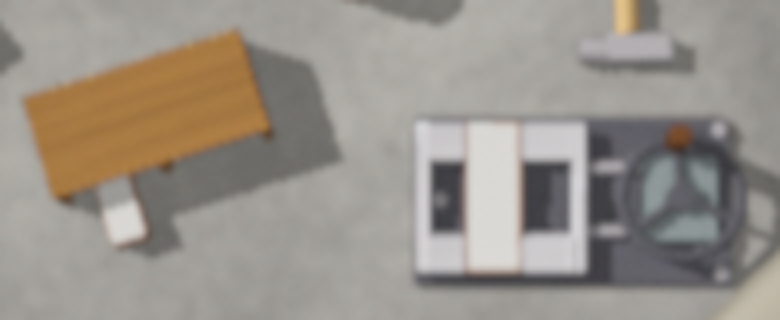

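The tile sits square against the fixed jaw (crop x 466–521), the moving jaw is next to it, and the handle is at (679,135). The narrow tile and hammer look unmoved. I'm checking the wheel angle and then handing in.

Run:
```python
from h import *
w=ray("top",[(145+679.5/4-.5,160+135.5/4-.5)],.095)[0]*1000
v=w[:2]-[492.6,-231.2];q=4*np.pi-(np.arctan2(v[1],v[0])+.028);print(w,q)
if abs(q-12.43)<.25: print(robot.close_job())
```

```text
[ 542.59037146 -222.76384292   95.        ] 12.371190114387712
the job is handed in; nothing more can be done
None
```

The job is handed in: the wide tile lies flat, glaze up, against the fixed jaw, and the wheel was cranked until I felt its stop, then backed off to about 12.4 rad (target 12.43) and let go; the narrow tile and hammer look unmoved, while the tin and offcut, never approached, weren't in the final picture.

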